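# Ring on, cover held over the gas purifier's flange

### The job

Help close the gas purifier: lay the white sealing ring over the open end of the glass tube so that it sits flat on the flange and let it go, then pick up the cover plate by its hexagonal fitting and hold it level over the flange, narrow side over narrow side, with its four holes lined up over the four threaded holes and its underside about a centimetre clear of the ring, so that I can start the screws. Finish while still holding it there, steady and touching neither ring nor purifier, and leave the boat rack, the wrench and the dish of screws where they are.

Things in the scene. Friction and masses are not known exactly. Their poses are not given: they have to be found in the camera images.
- purifier: Cream sheet-metal unit 220 (x) x 190 (y) x 100 mm high, fixed to the bench, with an aluminium flange on top that carries the open end of a glass tube and four threaded holes. Origin on the bench straight under seat, same axes, z up.
- seat (a point): Centre of the flange's flat top face, 115 mm above the bench, on the axis of the glass tube, whose end (26 mm outside) stands 8 mm above the face. Flange: 84 mm (x) by 116 mm (y), 116 mm wide on its -x half, shouldered at 45 degrees to 84 mm wide on its +x half: x points to the NARROW side.
- thread0 (a point): Mouth of a threaded hole in the flange's top face, on the wide side: x -31, y 46 mm from seat in its axes.
- thread1 (a point): Mouth of a threaded hole in the flange's top face, on the wide side: x -31, y -46 mm from seat in its axes.
- thread2 (a point): Mouth of a threaded hole in the flange's top face, on the narrow side: x 31, y 30 mm from seat in its axes.
- thread3 (a point): Mouth of a threaded hole in the flange's top face, on the narrow side: x 31, y -30 mm from seat in its axes.
- ring_center (a point): Centre (half-way up) of the white plastic sealing ring: 44 mm outside, 31 mm inside, 12 mm high, about 40 g, flat on the bench at the start. Taken across its outside; it goes over the tube's end with 2.5 mm play all round, down onto the flange, and stands 4 mm above the tube.
- ring: The sealing ring; origin at the centre of its underside, 6 mm below ring_center; z is the ring's axis.
- cover: Aluminium cover plate, 6 mm thick, of the flange's outline (84 mm in x, 116 mm in y, x points to its NARROW side), about 220 g, flat on the bench at the start, z up. A hexagonal steel fitting stands on its middle. Origin at the middle of the underside. Rightly placed it lies straight above seat with the same axes.
- cover_grip (a point): Centre of the cover's hexagonal fitting, where it is taken: 22 mm across upright flats, 20 mm tall. Pairs of flats face along the cover's x axis and 60 degrees to either side. A nipple 11 mm thick stands 12 mm above it. The point is 16 mm above the cover's underside, 10 mm above the plate's top face; same axes as the cover.
- hole0 (a point): Centre of a through hole, 11 mm across, in the cover, at its underside: x -31, y 46 mm from the middle of the cover in its axes. Belongs over thread0.
- hole1 (a point): Centre of a through hole, 11 mm across, in the cover, at its underside: x -31, y -46 mm from the middle of the cover in its axes. Belongs over thread1.
- hole2 (a point): Centre of a through hole, 11 mm across, in the cover, at its underside: x 31, y 30 mm from the middle of the cover in its axes. Belongs over thread2.
- hole3 (a point): Centre of a through hole, 11 mm across, in the cover, at its underside: x 31, y -30 mm from the middle of the cover in its axes. Belongs over thread3.
- rack: Bystander: bent stainless tray, 120 x 200 x 30 mm, carrying eight dark sample boats. Origin under its middle.
- wrench: Bystander: adjustable wrench 200 mm long lying along its x axis. Origin under its middle.
- screw_dish: Bystander: round steel dish, 84 mm across, 16 mm high, with the four screws in it. Origin under its middle.
Things that resemble listed ones, but are neither listed nor needed, are in the scene too. What is shaped like the ring but green or red is not meant.

How it is judged:
By the outcome, as a careful person would: the job done as asked, in the order asked, and still so for the second after the job is handed in, while the arm keeps its last pose, push and grip.
It also fails if it takes over 64 s, if anything falls off the work surface, if the arm or the gripper's body presses on something with over 40 N, if the wrist force passes 120 N, or if a joint passes its speed limit or range.

### The arm

A 6-joint arm with a two-finger parallel gripper is mounted at the origin on the work surface. World frame = base frame: x ahead of the robot, y to its left, z up, the work surface at z = 0. Lengths are in m, angles in rad, forces in N, time in s.
With the tool pointing down it reaches from about 0.3 to 1 m from the base axis. Payload 5.1 kg.
Tool frame: the origin (TCP) lies midway between the tips of the shut fingers; the grasp point (between the pads) lies 19 mm behind it (robot.hold_point_z is the distance from the TCP to the grasp point, in m); z points along the fingers, y is the direction in which the jaws open and shut (so a half turn about z gives the same grasp; the last joint's range is limited). The gripper opens to 95 mm and grips with 3 to 60 N. Pads are 20 mm wide; open, the fingers measure 119 mm over their backs; the gripper's body (75 mm by 180 mm) begins 59 mm behind the grasp point.
Start: joints at [1.194, 0.124, 1.65, -0, 1.367, -0.083], TCP at [0.188, 0.622, 0.185] pointing down, gripper open.
Joint ranges: [-2.61, 2.61], [-1.02, 2.33], [0.03, 2.71], [-1.35, 4.49], [0.32, 2.68], [-2.91, 2.91]. Speed limits (rad/s): [2.57, 2.57, 3.14, 3.14, 3.14, 3.14].

### API

Orientations are given as a unit quaternion [w, x, y, z].
In Python, from bench import robot gives the robot as it stands. The module is installed in compiled form; this text tells all that it offers.
- The arm moves only by the tool move_arm, never from a script. Its argument "steps" is a list of rows, each an object of numbers: "dx", "dy", "dz": the shift along the tool's x, y, z in cm; "roll": the turn about the tool's z in rad. In form: [{"dx": .., "dy": .., "dz": .., "roll": ..}, ...]. A call has 1 to 20 rows; each row shifts and turns the commanded pose from where the row before left it, along the tool's axes as they then stand; what a row does not reach is not made up. A row lasts 1/12 s, in which the tool goes at most 41.7 mm and 7.16 degrees, less where a joint would pass 70% of its speed; a pose out of reach is approached as far as the arm can. A call with a gripper value outside its range is refused whole. "grip" is the closure, from 0 (fully open) to 1 (shut), set as the call begins (left out, the last holds). The fingers move at their own pace and stop on an object; "squeeze" is the grip in N (left out, the last holds). Time passes only in rows, so rows that do not move let the fingers close. It gives the time, the measured TCP pose, the force and the opening at its end, in the units of the state.
- robot.state(): the state, without advancing time (a new reading comes with each control period).
- robot.snapshot(name): name is "scene" or "top" or "wrist"; returns a dict with "pixels" (400x640x3 uint8, red, green, blue), "intrinsics" (3x3 intrinsics, pixels), "distortion" ([k1, k2, p1, p2, k3] as OpenCV has them; the pictures are not rectified), "R" (3x3) and "t" (3): a world point X has camera coordinates R X + t. Camera axes: x right, y down, z forward; pixel columns grow to the right and rows downward; lengths in m; the calibration is good to about 2 mm. A picture is of the moment at which its call begins. There is no depth.
- robot.finish_job(): hands the job in, once; it reports no verdict.
The state is a dict: "time_s": time; "joint_positions": joint angles; "joint_vel": joint speeds; "joint_torque": joint torques, N m; "tool_pos": TCP position; "orientation": TCP orientation; "wrist_force": force on the tool from outside, world axes, zero at the start; "ft_torque": the same for the moment, N m; "grip_width": opening from 0.0 (shut) to 1.0 (fully open).
Only numpy, scipy, OpenCV 4.12 (cv2) and the standard library are available. Lean on these libraries where they do the work, as an engineer would, in place of code of your own. Each camera call takes 0.05 s, during which the arm holds its last target. There are 200 camera calls.

## Working session

There is one attempt and no reset: what is moved stays moved. The work goes in short steps, Python scripts to look and compute and a tool call to move; the robot and the scene stay as the last step left them, time stands still between calls to the robot, and variables do not carry over. Pictures are saved under pics/ and viewed, about 8 in all and at most 12, crops included, and the job is handed in when it is done.

Besides the shell and the picture viewer there is one more tool, called as name(argument=value, ...), one argument or row to a line, values as JSON. move_arm: Moves the arm, as the interface text tells. Its arguments: {"type":"object","properties":{"steps":{"type":"array","items":{"type":"object","properties":{"dx":{"type":"number"},"dy":{"type":"number"},"dz":{"type":"number"},"roll":{"type":"number"}}}},"grip":{"type":"number"},"squeeze":{"type":"number"}},"required":["steps"]}

```bash
mkdir -p pics; cat > h.py <<'E'
import numpy as np, cv2
from bench import robot
def snap(cam,name,crop=None,scale=1):
    s=robot.snapshot(cam); p=s["pixels"][:,:,::-1].copy()
    np.savez(f"pics/{name}.npz",p=p,K=s["intrinsics"],D=s["distortion"],R=s["R"],t=s["t"])
    if crop: x0,y0,x1,y1=crop; p=p[y0:y1,x0:x1]
    if scale!=1: p=cv2.resize(p,None,fx=scale,fy=scale,interpolation=cv2.INTER_CUBIC)
    cv2.imwrite(f"pics/{name}.png",p)
def load(n): return dict(np.load(f"pics/{n}.npz"))
def w(s,uv,z):
    uv=np.array(uv,float).reshape(-1,1,2)
    n=cv2.undistortPoints(uv,np.array(s["K"],float),np.array(s["D"],float)).reshape(-1,2)
    R=np.array(s["R"]);t=np.array(s["t"]); c=-R.T@t
    d=np.c_[n,np.ones(len(n))]@R
    return c+d*((z-c[2])/d[:,2])[:,None]
def px(s,X):
    R=np.array(s["R"]);t=np.array(s["t"],float)
    return cv2.projectPoints(np.array(X,float).reshape(-1,1,3),cv2.Rodrigues(R)[0],t,np.array(s["K"],float),np.array(s["D"],float))[0].reshape(-1,2)
E
python3 - <<'E'
from h import *
snap("scene","s0");snap("top","t0")
print(robot.state())
for n in("s0","t0"):
    s=load(n);print(s["K"],-s["R"].T@s["t"])
E
```

```text
{'time_s': 0.1, 'joint_positions': array([ 1.19440063e+00,  1.24440627e-01,  1.65153240e+00, -6.07090207e-06,
        1.36751417e+00, -8.25951573e-02]), 'joint_vel': array([-0.00061385, -0.00250386, -0.00512082,  0.00331996, -0.00303099,
       -0.00183033]), 'joint_torque': array([ 3.83591469e-04, -4.18879151e+01, -3.61096716e+01,  7.76018668e-02,
        4.60731809e-02, -4.15514705e-05]), 'tool_pos': array([0.18802516, 0.62154175, 0.18381253]), 'orientation': array([-2.12597283e-04,  1.46371820e-01,  9.89229191e-01, -9.23113663e-04]), 'wrist_force': array([ 0.18326714, -0.37783537, -0.40280281]), 'ft_torque': array([-0.01130751,  0.02625727, -0.01302592]), 'grip_width': 1.000067806687439}
[[470.11815783   0.         327.05404206]
 [  0.         470.11815783 209.34698374]
 [  0.           0.           1.        ]] [ 0.96831608 -0.48990087  1.14464087]
[[395.58251937   0.         316.27640551]
 [  0.         395.58251937 204.10559944]
 [  0.           0.           1.        ]] [0.4961046  0.02426342 1.40633596]
```

View pics/t0.png

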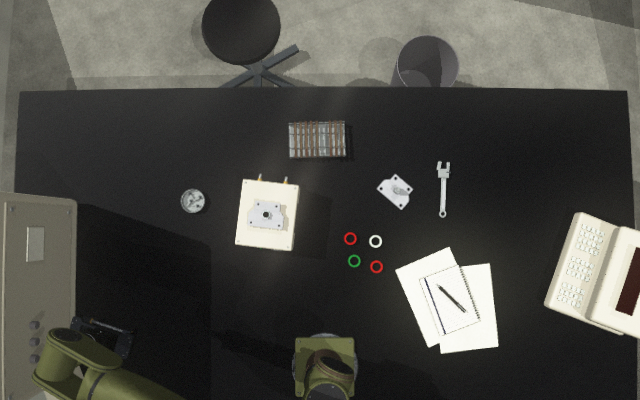

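View pics/s0.png

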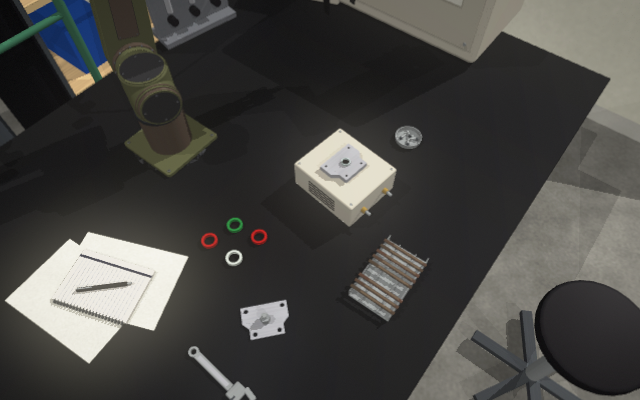

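Top view: purifier flange about (266,214), white ring (376,241), real cover (397,190). Scene view: flange (345,161), ring (234,258), cover (265,319). Next, an enlarged view to read off the orientations.

```bash
python3 - <<'E'
from h import *
t=load("t0");s=load("s0")
a=cv2.resize(s["p"][140:190,310:380],None,fx=5.7,fy=5.7,interpolation=cv2.INTER_CUBIC)
b=cv2.resize(s["p"][290:350,230:300],None,fx=5.7,fy=5.7,interpolation=cv2.INTER_CUBIC)
c=cv2.resize(t["p"][190:240,240:300],None,fx=5,fy=5,interpolation=cv2.INTER_CUBIC)
d=cv2.resize(t["p"][165:215,370:425],None,fx=5,fy=5,interpolation=cv2.INTER_CUBIC)
im=np.zeros((600,800,3),np.uint8)
for q,x,y in((a,0,0),(b,400,0),(c,0,345),(d,400,345)):
    h=min(q.shape[0],600-y);ww=min(q.shape[1],800-x);im[y:y+h,x:x+ww]=q[:h,:ww]
cv2.imwrite("pics/z.png",im)
print("seat",w(t,[266,214],.115),w(s,[345.5,161],.123))
print("ring",w(t,[375.5,241],.006),w(s,[234,258],.006))
print("cover",w(t,[397,191],.006),w(s,[265,320],.01))
E
```

```text
seat [[0.53290216 0.19043394 0.115     ]] [[0.53246854 0.19143672 0.123     ]]
ring [[ 0.43925673 -0.18265417  0.006     ]] [[ 0.44124029 -0.18120913  0.006     ]]
cover [[ 0.61622799 -0.26130645  0.006     ]] [[ 0.62159548 -0.26010614  0.01      ]]
```

View pics/z.png

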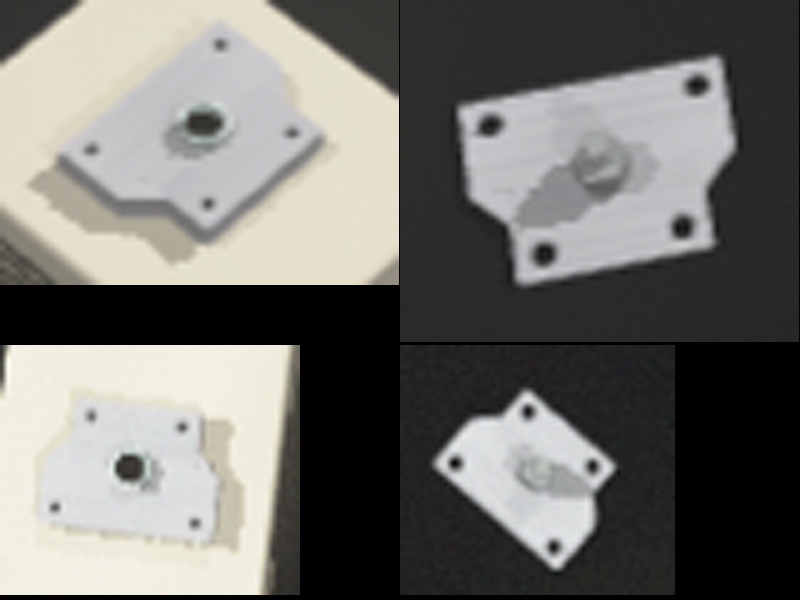

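```bash
cat >> h.py <<'E'
H=np.array([[-31,46],[-31,-46],[31,30],[31,-30]])/1000.
def fit(P,M=H):
    P=np.array(P)[:,:2];z=(P-P.mean(0))@[1,1j];m=(M-M.mean(0))@[1,1j]
    a=np.angle((z*m.conj()).sum());c=P.mean(0)@[1,1j]-M.mean(0)@[1,1j]*np.exp(1j*a)
    r=P@[1,1j]-c-(M@[1,1j])*np.exp(1j*a)
    return round(c.real,4),round(c.imag,4),round(a,4),"res mm",np.round(abs(r)*1000,1)
E
python3 - <<'E'
from h import *
t=load("t0");s=load("s0")
f=lambda q,x,y,x0,y0,k:(np.array(q,float)-[x,y]+.5)/k+[x0,y0]-.5
print("flange t",fit(w(t,f([(55,507),(195,524),(91,416),(182,427)],0,345,240,190,5),.115)))
print("flange s",fit(w(s,f([(220,44),(91,149),(292,132),(208,204)],0,0,310,140,5.7),.115)))
print("cover t",fit(w(t,f([(456,462),(554,546),(528,412),(592,466)],400,345,370,165,5),.005)))
print("cover s",fit(w(s,f([(697,86),(490,125),(682,228),(544,254)],400,0,230,290,5.7),.005)))
for n,S in(("t",t),("s",s)):
    p=S["p"].astype(int);m=(p.min(2)>150).astype(np.uint8)
    k,l,st,c=cv2.connectedComponentsWithStats(m)
    for i in range(1,k):
        u,v=c[i]
        if np.hypot(*(c[i]-([375.5,241] if n=="t" else [234,258])))<8: print(n,c[i],st[i],w(S,c[i],.009))
from scipy.spatial.transform import Rotation as Ro
q=robot.state()["orientation"];print(Ro.from_quat([q[1],q[2],q[3],q[0]]).as_matrix().round(3))
E
```

```text
flange t (np.float64(0.532), np.float64(0.1913), np.float64(-0.1217), 'res mm', array([0.2, 0.2, 0.1, 0.1]))
flange s (np.float64(0.5318), np.float64(0.1916), np.float64(-0.116), 'res mm', array([0.4, 0.2, 0.2, 0.6]))
cover t (np.float64(0.6203), np.float64(-0.2584), np.float64(-0.7132), 'res mm', array([0.5, 0.3, 0.5, 0.3]))
cover s (np.float64(0.6203), np.float64(-0.2583), np.float64(-0.7166), 'res mm', array([0.1, 0.2, 0.3, 0.2]))
t [375.32051282 241.12820513] [369 235  13  13  78] [[ 0.43893082 -0.18157225  0.009     ]]
s [233.33980583 257.03883495] [225 250  17  15 103] [[ 0.4392634  -0.18101301  0.009     ]]
[[-0.957  0.29  -0.001]
 [ 0.29   0.957 -0.002]
 [ 0.    -0.002 -1.   ]]
```

move_arm(
  steps=[
    {"roll":-0.098},
    {"roll":-0.098},
    {"roll":-0.098},
    {"dx":-1.2,"dy":-3.9},
    {"dx":-1.2,"dy":-3.9},
    {"dx":-1.2,"dy":-3.9},
    {"dx":-1.2,"dy":-3.9},
    {"dx":-1.2,"dy":-3.9},
    {"dx":-1.2,"dy":-3.9},
    {"dx":-1.2,"dy":-3.9},
    {"dx":-1.2,"dy":-3.9},
    {"dx":-1.2,"dy":-3.9},
    {"dx":-1.2,"dy":-3.9},
    {"dx":-1.2,"dy":-3.9},
    {"dx":-1.2,"dy":-3.9},
    {"dx":-1.2,"dy":-3.9},
    {"dx":-1.2,"dy":-3.9},
    {"dx":-1.2,"dy":-3.9},
    {"dx":-1.2,"dy":-3.9},
    {},
  ],
  grip=0.3,
)

```text
$.steps[0]: bad value
```

move_arm(
  steps=[
    {"dx":0,"dy":0,"dz":0,"roll":-0.098},
    {"dx":0,"dy":0,"dz":0,"roll":-0.098},
    {"dx":0,"dy":0,"dz":0,"roll":-0.098},
    {"dx":-1.2,"dy":-3.9,"dz":0,"roll":0},
    {"dx":-1.2,"dy":-3.9,"dz":0,"roll":0},
    {"dx":-1.2,"dy":-3.9,"dz":0,"roll":0},
    {"dx":-1.2,"dy":-3.9,"dz":0,"roll":0},
    {"dx":-1.2,"dy":-3.9,"dz":0,"roll":0},
    {"dx":-1.2,"dy":-3.9,"dz":0,"roll":0},
    {"dx":-1.2,"dy":-3.9,"dz":0,"roll":0},
    {"dx":-1.2,"dy":-3.9,"dz":0,"roll":0},
    {"dx":-1.2,"dy":-3.9,"dz":0,"roll":0},
    {"dx":-1.2,"dy":-3.9,"dz":0,"roll":0},
    {"dx":-1.2,"dy":-3.9,"dz":0,"roll":0},
    {"dx":-1.2,"dy":-3.9,"dz":0,"roll":0},
    {"dx":-1.2,"dy":-3.9,"dz":0,"roll":0},
    {"dx":-1.2,"dy":-3.9,"dz":0,"roll":0},
    {"dx":-1.2,"dy":-3.9,"dz":0,"roll":0},
    {"dx":-1.2,"dy":-3.9,"dz":0,"roll":0},
    {"dx":0,"dy":0,"dz":0,"roll":0},
  ],
  grip=0.3,
)

```text
time_s: 1.77
tool_pos: [0.3811, -0.0079, 0.1848]
orientation: [-0.0, 0.005, 1.0, -0.001]
wrist_force: [-0.4, 0.2, 0.1]
grip_width: 0.703
```

move_arm(
  steps=[
    {"dx":-1.2,"dy":-3.46,"dz":0,"roll":0},
    {"dx":-1.2,"dy":-3.46,"dz":0,"roll":0},
    {"dx":-1.2,"dy":-3.46,"dz":0,"roll":0},
    {"dx":-1.2,"dy":-3.46,"dz":0,"roll":0},
    {"dx":-1.16,"dy":-3.46,"dz":0,"roll":0},
    {"dx":0,"dy":0,"dz":3,"roll":0},
    {"dx":0,"dy":0,"dz":3,"roll":0},
    {"dx":0,"dy":0,"dz":0,"roll":0},
    {"dx":0,"dy":0,"dz":0,"roll":0},
  ],
)

```text
time_s: 2.52
tool_pos: [0.4385, -0.1736, 0.123]
orientation: [-0.002, -0.0, 1.0, 0.001]
wrist_force: [-0.0, 0.3, 0.1]
grip_width: 0.699
```

```bash
python3 - <<'E'
from h import *
snap("wrist","w1");s=load("w1");print(robot.state()["tool_pos"],px(s,[[.439,-.1815,.012],[.439,-.1815,0]]))
E
```

```text
[ 0.43988876 -0.17426484  0.12513219] [[314.71529328 190.44261126]
 [314.96096913 188.1114591 ]]
```

View pics/w1.png

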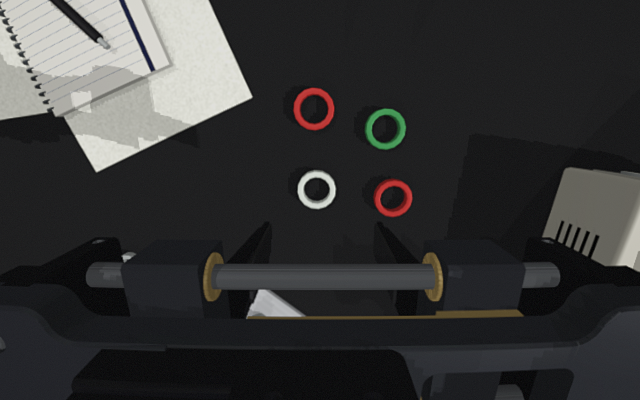

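The white ring sits at (317,189) in the wrist view, against a predicted (315,189). I'll measure it precisely.

```bash
python3 - <<'E'
from h import *
s=load("w1");p=s["p"].astype(int);m=(p.min(2)>130).astype(np.uint8);m[:,:270]=0;m[:150]=0;m[240:]=0;m[:,380:]=0
c,r=cv2.minEnclosingCircle(cv2.findNonZero(m));print(c,r,w(s,c,.011),w(s,[c[0]+r,c[1]],.011)-w(s,c,.011))
st=robot.state();print(st["tool_pos"],st["orientation"])
E
```

```text
(316.1791076660156, 189.42164611816406) 18.996389389038086 [[ 0.43803845 -0.17984478  0.011     ]] [[1.09487906e-05 2.17120148e-02 0.00000000e+00]]
[ 0.43988876 -0.17426484  0.12513219] [-4.06971120e-04 -3.91575570e-04  9.99999814e-01  2.31145199e-04]
```

move_arm(
  steps=[
    {"dx":0.1,"dy":-0.64,"dz":0,"roll":0},
    {"dx":0,"dy":0,"dz":3.5,"roll":0},
    {"dx":0,"dy":0,"dz":3.5,"roll":0},
    {"dx":0,"dy":0,"dz":3.0,"roll":0},
    {"dx":0,"dy":0,"dz":1.5,"roll":0},
    {"dx":0,"dy":0,"dz":0,"roll":0},
    {"dx":0,"dy":0,"dz":0,"roll":0},
    {"dx":0,"dy":0,"dz":0,"roll":0},
  ],
)

```text
time_s: 3.23
tool_pos: [0.4411, -0.1823, 0.0127]
orientation: [0.002, -0.0, 1.0, -0.001]
wrist_force: [-0.0, -0.7, 0.1]
grip_width: 0.698
```

```bash
cat >> h.py <<'E'
def avg(n=8):
    P=[];Q=[]
    for i in range(n):
        robot.snapshot("top");st=robot.state();P.append(st["tool_pos"]);q=st["orientation"];Q.append(2*np.arctan2(q[2],q[1])-np.pi/2)
    print("tcp",np.mean(P,0).round(4),"sd",np.std(P,0).round(4),"jaw yaw",np.mean(np.unwrap(Q,period=2*np.pi)).round(4),np.std(Q).round(4),"F",st["wrist_force"].round(1),"t",st["time_s"],"g",st["grip_width"])
E
python3 -c "from h import *;avg()"
```

```text
tcp [ 0.4403 -0.1819  0.0117] sd [0.0007 0.0004 0.0008] jaw yaw 1.5711 0.0001 F [-0.   0.2  0.9] t 3.6333 g 0.7016275971956859
```

move_arm(
  steps=[
    {"dx":0.15,"dy":0.1,"dz":0,"roll":0},
    {"dx":0,"dy":0,"dz":0.5,"roll":0},
    {"dx":0,"dy":0,"dz":0.35,"roll":0},
    {"dx":0,"dy":0,"dz":0,"roll":0},
  ],
)

```text
time_s: 3.97
tool_pos: [0.4366, -0.1797, 0.0002]
orientation: [-0.001, -0.0, 1.0, 0.001]
wrist_force: [-1.1, 0.6, 0.9]
grip_width: 0.699
```

move_arm(
  steps=[
    {"dx":0,"dy":0,"dz":0,"roll":0},
    {"dx":0,"dy":0,"dz":0,"roll":0},
    {"dx":0,"dy":0,"dz":0,"roll":0},
    {"dx":0,"dy":0,"dz":0,"roll":0},
    {"dx":0,"dy":0,"dz":0,"roll":0},
    {"dx":0,"dy":0,"dz":0,"roll":0},
    {"dx":0,"dy":0,"dz":0,"roll":0},
    {"dx":0,"dy":0,"dz":0,"roll":0},
  ],
  grip=1,
  squeeze=20,
)

```text
time_s: 4.63
tool_pos: [0.4376, -0.1802, 0.0015]
orientation: [0.0, -0.0, 1.0, -0.0]
wrist_force: [1.0, -0.0, 0.6]
grip_width: 0.196
```

```bash
python3 -c "from h import *;avg(4)"
```

```text
tcp [ 0.4375 -0.1802  0.0015] sd [0. 0. 0.] jaw yaw 1.571 0.0 F [ 1.1  0.5 -0.5] t 4.8333 g 0.03666267620446541
```

The fingers closed to 3.5 mm, so the ring was missed. I'll look before moving.

```bash
python3 - <<'E'
from h import *
snap("wrist","w2");snap("scene","s2");snap("top","t2")
a=cv2.resize(load("s2")["p"][200:300,170:310],(420,300),interpolation=cv2.INTER_CUBIC)
b=cv2.resize(load("t2")["p"][220:290,330:410],(343,300),interpolation=cv2.INTER_CUBIC)
c=load("w2")["p"][100:400,:]
im=np.zeros((600,770,3),np.uint8);im[:300,:420]=a;im[:300,425:768]=b;im[300:,:640]=c
cv2.imwrite("pics/z2.png",im)
E
```

```text
(no output)
```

View pics/z2.png

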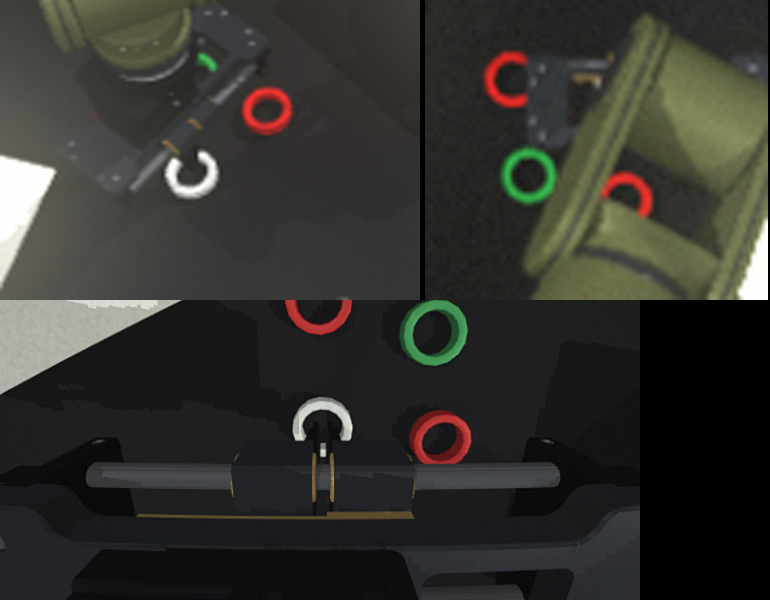

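```bash
python3 - <<'E'
from h import *
s=load("w2");C=w(s,[[322.5,227],[352,227],[322.5,197],[442,238],[471.5,238]],.011);print(C)
print("camera",-s["R"].T@s["t"]);print(px(s,[[.4375,-.1802,0.0015],[.4375,-.1802,.03]]))
p=load("s2");t=w(p,[170+190/3,200+174/3],.006);print("scene ring",t, "tcp px",px(p,[.4375,-.1802,.0015]))
avg(1)
cv2.imwrite("pics/z3.png",np.hstack([cv2.resize(s["p"][180:300,240:400],(480,360),interpolation=cv2.INTER_CUBIC),cv2.resize(p["p"][235:280,215:255],(320,360),interpolation=cv2.INTER_CUBIC)]))
E
```

```text
[[ 0.43673619 -0.17953643  0.011     ]
 [ 0.43675078 -0.1582166   0.011     ]
 [ 0.41431585 -0.17953475  0.011     ]
 [ 0.44558053 -0.09148021  0.011     ]
 [ 0.44573191 -0.06920966  0.011     ]]
camera [ 0.36402858 -0.17956945  0.20032887]
[[321.61954347 223.4211823 ]
 [321.49692966 238.49150682]]
scene ring [[ 0.43983252 -0.1822996   0.006     ]] tcp px [[233.49462631 257.71648708]]
tcp [ 0.4375 -0.1802  0.0015] sd [0. 0. 0.] jaw yaw 1.571 0.0 F [ 0.  -0.6  0.1] t 5.0333 g 0.007659062067435734
```

View pics/z3.png

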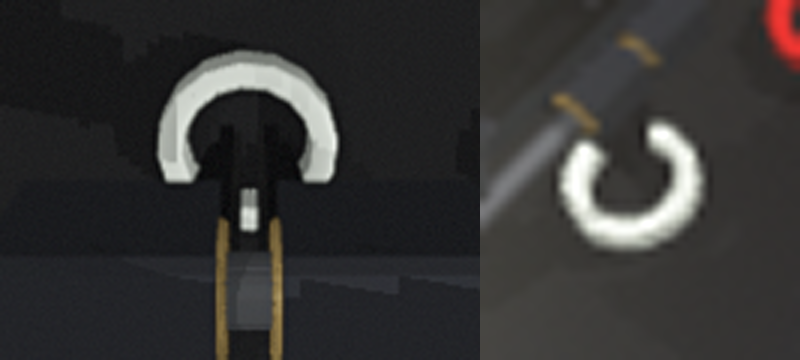

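```bash
python3 - <<'E'
from h import *
f=lambda q:cv2.convertScaleAbs(np.clip(255*(q/255.)**.45,0,255),alpha=1.3,beta=-60)
s=load("w2");p=load("s2")
a=s["p"][195:275,280:370].copy();b=p["p"][235:275,213:255].copy()
A=cv2.resize(f(a),None,fx=4.4,fy=5,interpolation=cv2.INTER_CUBIC);B=cv2.resize(f(b),None,fx=9.4,fy=10,interpolation=cv2.INTER_CUBIC)
# predicted finger tip corners (shut, +-12 y, +-10 x) for z=.0015 (white) and .0205 (yellow)
for z,col in((.0015,(255,255,255)),(.0205,(0,255,255))):
    X=[[.4375+i,-.1802+j,z] for i,j in((-.01,-.012),(-.01,.012),(.01,.012),(.01,-.012))]
    for im,S,o,k in((A,s,(280,195),(4.4,5)),(B,p,(213,235),(9.4,10))):
        cv2.polylines(im,[((px(S,X)-o+.5)*k).astype(np.int32)],True,col,1)
cv2.imwrite("pics/z4.png",np.hstack([A,B]))
E
```

```text
(no output)
```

View pics/z4.png

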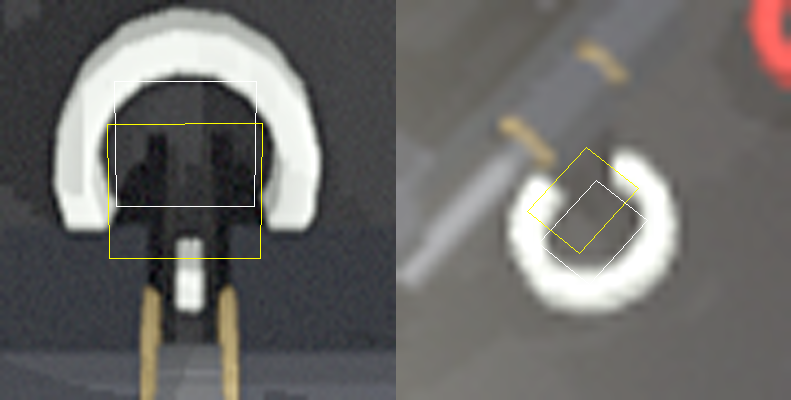

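The pictures and the lack of any stall show the fingertips are about 20 mm above the reported TCP. They shut over the ring without touching it, and it hasn't moved. I'll reopen and go lower in small steps, watching the force.

move_arm(
  steps=[
    {"dx":0,"dy":0,"dz":0,"roll":0},
    {"dx":0,"dy":0,"dz":0,"roll":0},
    {"dx":0,"dy":0,"dz":0,"roll":0},
    {"dx":0,"dy":0,"dz":0,"roll":0},
    {"dx":0,"dy":0,"dz":0,"roll":0},
    {"dx":0,"dy":0,"dz":0,"roll":0},
    {"dx":0,"dy":0,"dz":0,"roll":0},
    {"dx":0,"dy":0,"dz":0,"roll":0},
    {"dx":0,"dy":0,"dz":0,"roll":0},
    {"dx":0,"dy":0,"dz":0,"roll":0},
    {"dx":0,"dy":0,"dz":0.4,"roll":0},
    {"dx":0,"dy":0,"dz":0.3,"roll":0},
    {"dx":0,"dy":0,"dz":0.2,"roll":0},
    {"dx":0,"dy":0,"dz":0,"roll":0},
    {"dx":0,"dy":0,"dz":0,"roll":0},
  ],
  grip=0.3,
)

```text
time_s: 6.28
tool_pos: [0.4372, -0.1801, -0.0079]
orientation: [-0.0, -0.0, 1.0, 0.0]
wrist_force: [-0.2, 0.1, -0.3]
grip_width: 0.7
```

move_arm(
  steps=[
    {"dx":0,"dy":0,"dz":0.2,"roll":0},
    {"dx":0,"dy":0,"dz":0.2,"roll":0},
    {"dx":0,"dy":0,"dz":0.1,"roll":0},
    {"dx":0,"dy":0,"dz":0,"roll":0},
    {"dx":0,"dy":0,"dz":0,"roll":0},
  ],
)

```text
time_s: 6.7
tool_pos: [0.4375, -0.1802, -0.0126]
orientation: [-0.0, -0.0, 1.0, 0.0]
wrist_force: [0.7, -0.2, 0.7]
grip_width: 0.702
```

move_arm(
  steps=[
    {"dx":0,"dy":0,"dz":0.1,"roll":0},
    {"dx":0,"dy":0,"dz":0.1,"roll":0},
    {"dx":0,"dy":0,"dz":0,"roll":0},
    {"dx":0,"dy":0,"dz":0,"roll":0},
  ],
)

```text
time_s: 7.03
tool_pos: [0.4375, -0.1802, -0.0146]
orientation: [-0.0, -0.0, 1.0, 0.0]
wrist_force: [-0.4, -0.3, 0.2]
grip_width: 0.698
```

move_arm(
  steps=[
    {"dx":0,"dy":0,"dz":0,"roll":0},
    {"dx":0,"dy":0,"dz":0,"roll":0},
    {"dx":0,"dy":0,"dz":0,"roll":0},
    {"dx":0,"dy":0,"dz":0,"roll":0},
    {"dx":0,"dy":0,"dz":0,"roll":0},
    {"dx":0,"dy":0,"dz":0,"roll":0},
    {"dx":0,"dy":0,"dz":0,"roll":0},
  ],
  grip=1,
  squeeze=20,
)

```text
time_s: 7.62
tool_pos: [0.4375, -0.1802, -0.0145]
orientation: [0.0, -0.0, 1.0, -0.0]
wrist_force: [-0.2, -0.2, -0.3]
grip_width: 0.267
```

```bash
python3 - <<'E'
from h import *
snap("wrist","w3");snap("scene","s3");avg(1)
f=lambda q:cv2.convertScaleAbs(np.clip(255*(q/255.)**.45,0,255),alpha=1.3,beta=-60)
s=load("w3");p=load("s3")
a=s["p"][150:290,240:480].copy();b=p["p"][225:285,200:270].copy()
A=cv2.resize(f(a),None,fx=2.9,fy=2.9,interpolation=cv2.INTER_CUBIC);B=cv2.resize(f(b),None,fx=5,fy=A.shape[0]/60,interpolation=cv2.INTER_CUBIC)
print(px(s,[[.4375,-.1802,-.0145],[.4375,-.1802,.0055]]))
cv2.imwrite("pics/z5.png",np.hstack([A[:,:440],B]))
E
```

```text
tcp [ 0.4375 -0.1802 -0.0145] sd [0. 0. 0.] jaw yaw 1.571 0.0 F [ 0.8 -0.  -0.9] t 7.7667 g 0.14032314650750272
[[321.62307037 223.41540135]
 [321.54099615 233.54070775]]
```

View pics/z5.png

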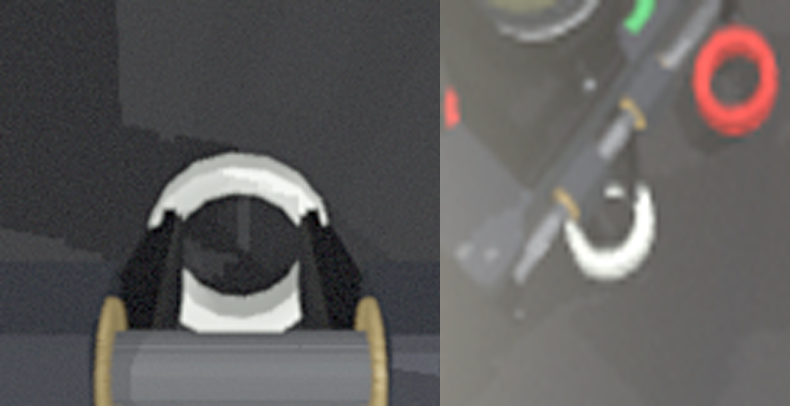

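move_arm(
  steps=[
    {"dx":0,"dy":0,"dz":0,"roll":0},
    {"dx":0,"dy":0,"dz":0,"roll":0},
    {"dx":0,"dy":0,"dz":0,"roll":0},
    {"dx":0,"dy":0,"dz":0,"roll":0},
    {"dx":0,"dy":0,"dz":0,"roll":0},
    {"dx":0,"dy":0,"dz":0,"roll":0},
    {"dx":0,"dy":0,"dz":0,"roll":0},
    {"dx":0,"dy":0,"dz":0,"roll":0},
    {"dx":0,"dy":0,"dz":0,"roll":0},
    {"dx":0,"dy":0,"dz":0.2,"roll":0},
    {"dx":0,"dy":0,"dz":0.2,"roll":0},
    {"dx":0,"dy":0,"dz":0,"roll":0},
    {"dx":0,"dy":0,"dz":0,"roll":0},
  ],
  grip=0.3,
)

```text
time_s: 8.85
tool_pos: [0.4373, -0.1801, -0.0188]
orientation: [-0.0, -0.0, 1.0, 0.0]
wrist_force: [0.2, 0.5, -0.3]
grip_width: 0.702
```

```bash
python3 - <<'E'
from h import *
avg(1)
for n in("w1","w2","w3"):
    s=load(n)
    print(n,s["K"][0,0],s["D"].round(3),(s["R"][2]).round(3),(-s["R"].T@s["t"]).round(4))
for n in("t0","s0","t2","s2"): pass
E
```

```text
tcp [ 0.4374 -0.1801 -0.0187] sd [0. 0. 0.] jaw yaw 1.571 0.0 F [-0.5  0.5  0.3] t 8.9 g 0.6970224231061409
w1 279.39505053594496 [-0.043  0.     0.     0.     0.   ] [ 0.255  0.003 -0.967] [ 0.3659 -0.1735  0.3222]
w2 279.39505053594496 [-0.043  0.     0.     0.     0.   ] [ 0.26   0.    -0.966] [ 0.364  -0.1796  0.2003]
w3 279.39505053594496 [-0.043  0.     0.     0.     0.   ] [ 0.26   0.    -0.966] [ 0.364  -0.1796  0.1843]
```

```bash
python3 - <<'E'
from h import *
snap("wrist","w4")
def rings(n,z=.010):
    s=load(n);p=s["p"].astype(int);b,g,r=p[...,0],p[...,1],p[...,2];out=[]
    for nm,m in(("red",(r>110)&(r>2*g)&(r>2*b)),("green",(g>60)&(g>1.5*r)&(g>1.3*b))):
        k,l,st,c=cv2.connectedComponentsWithStats(m.astype(np.uint8))
        for i in range(1,k):
            if st[i][4]>40:
                cc,rad=cv2.minEnclosingCircle(cv2.findNonZero((l==i).astype(np.uint8)))
                C=w(s,cc,z)[0];out.append((nm,np.round(cc,1),round(rad,1),st[i][:4],C[:2].round(4),(np.linalg.norm(w(s,[cc[0]+rad,cc[1]],z)[0]-C)*1000).round(1)))
    return out
for n in("t0","s0","w1","w2","w3","w4"):
    print(n);[print("  ",*o) for o in rings(n)]
E
```

```text
t0
   red [349.9 238.1] 6.4 [344 232  13  13] [ 0.45   -0.0919] 22.5
   red [376.  266.4] 6.5 [370 260  13  13] [ 0.3503 -0.1831] 22.9
   green [353.6 260.4] 6.6 [348 254  13  14] [ 0.3716 -0.1044] 23.2
s0
   red [258.5 236. ] 8.1 [251 229  16  16] [ 0.4498 -0.0921] 22.2
   red [209. 240.] 8.2 [201 233  17  15] [ 0.3516 -0.1841] 22.4
   green [52.9 53.2] 53.7 [  0   0 102  81] [-0.6223  0.0165] 188.0
   green [234.2 224.9] 8.4 [226 217  17  16] [ 0.3727 -0.1071] 23.4
w1
   red [313.5 108.5] 21.0 [294  88  40  42] [ 0.3494 -0.1823] 22.5
   red [393.3 198.2] 19.2 [375 180  37  37] [ 0.4488 -0.0905] 22.4
   green [385.3 128.6] 21.0 [365 108  41  42] [ 0.3702 -0.1042] 23.1
w2
   red [318.  99.] 35.1 [285  64  67  71] [ 0.3489 -0.1824] 22.7
   red [441.9 240.7] 29.7 [413 214  58  50] [ 0.4482 -0.0908] 22.6
   green [433.1 131.3] 34.9 [400  99  68  67] [ 0.3691 -0.1055] 23.9
w3
   red [317.9  96.9] 38.2 [282  59  73  77] [ 0.349  -0.1823] 22.6
   red [453.2 246.3] 29.4 [425 222  58  41] [ 0.4453 -0.0899] 20.7
   green [442.5 131.5] 38.3 [406  97  75  73] [ 0.3687 -0.1059] 24.1
w4
   red [318.2  96.1] 39.2 [281  57  75  79] [ 0.3488 -0.182 ] 22.7
   red [456.5 238.5] 26.5 [430 224  54  16] [ 0.4376 -0.0905] 18.1
   green [445.2 131.6] 39.3 [407  97  78  74] [ 0.3686 -0.106 ] 24.2
```

```bash
python3 - <<'E'
from h import *
s=load("w4")
f=lambda q:cv2.convertScaleAbs(np.clip(255*(q/255.)**.45,0,255),alpha=1.3,beta=-60)
x0,y0=220,170
A=cv2.resize(f(s["p"][y0:310,x0:420]),None,fx=4,fy=4,interpolation=cv2.INTER_CUBIC)
for dz,col in((0,(255,255,255)),(.02,(0,255,255)),(.03,(255,255,0)),(.04,(255,0,255))):
    for sg in(-1,1):
        X=[[.4374+i,-.1801+sg*j,-.0187+dz] for i,j in((-.01,.0333),(-.01,.0453),(.01,.0453),(.01,.0333))]
        cv2.polylines(A,[((px(s,X)-[x0,y0]+.5)*4).astype(np.int32)],True,col,1)
cv2.imwrite("pics/z6.png",A)
E
```

```text
(no output)
```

View pics/z6.png

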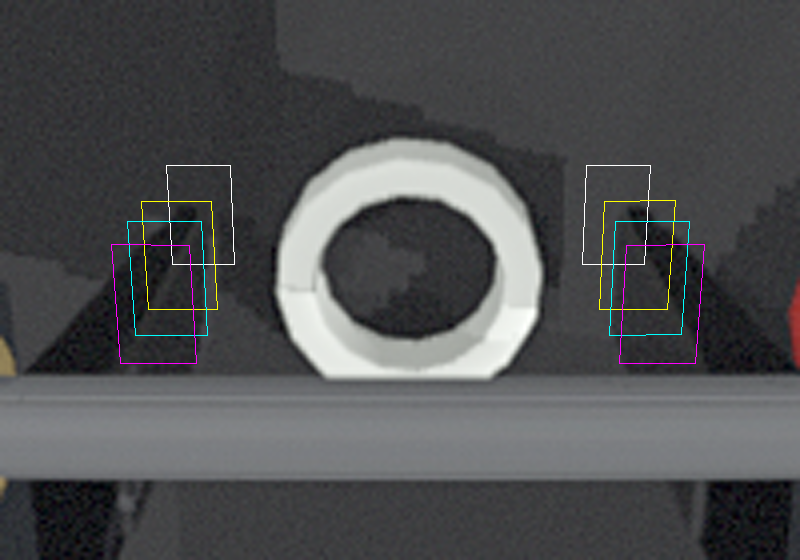

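move_arm(
  steps=[
    {"dx":0,"dy":0,"dz":0.1,"roll":0},
    {"dx":0,"dy":0,"dz":0.1,"roll":0},
    {"dx":0,"dy":0,"dz":0,"roll":0},
  ],
)

```text
time_s: 9.2
tool_pos: [0.4374, -0.1802, -0.0207]
orientation: [-0.0, -0.0, 1.0, 0.0]
wrist_force: [-0.2, -0.3, 0.2]
grip_width: 0.701
```

move_arm(
  steps=[
    {"dx":0,"dy":0,"dz":0.1,"roll":0},
    {"dx":0,"dy":0,"dz":0.1,"roll":0},
    {"dx":0,"dy":0,"dz":0,"roll":0},
  ],
)

```text
time_s: 9.45
tool_pos: [0.4373, -0.1801, -0.0228]
orientation: [-0.0, -0.0, 1.0, 0.0]
wrist_force: [-1.1, -0.6, -0.4]
grip_width: 0.699
```

move_arm(
  steps=[
    {"dx":0,"dy":0,"dz":0,"roll":0},
    {"dx":0,"dy":0,"dz":0,"roll":0},
    {"dx":0,"dy":0,"dz":0,"roll":0},
    {"dx":0,"dy":0,"dz":0,"roll":0},
    {"dx":0,"dy":0,"dz":0,"roll":0},
  ],
  grip=1,
)

```text
time_s: 9.87
tool_pos: [0.4376, -0.1802, -0.0225]
orientation: [0.0, -0.0, 1.0, -0.0]
wrist_force: [0.1, -0.0, 0.2]
grip_width: 0.444
```

move_arm(
  steps=[
    {"dx":0,"dy":0,"dz":0,"roll":0},
    {"dx":0,"dy":0,"dz":0,"roll":0},
  ],
)

```text
time_s: 10.03
tool_pos: [0.4375, -0.1802, -0.0225]
orientation: [0.0, -0.0, 1.0, -0.0]
wrist_force: [0.8, 0.0, 0.3]
grip_width: 0.444
```

move_arm(
  steps=[
    {"dx":0,"dy":0,"dz":0,"roll":0},
    {"dx":0,"dy":0,"dz":0,"roll":0},
    {"dx":0,"dy":0,"dz":0,"roll":0},
    {"dx":0,"dy":0,"dz":0.1,"roll":0},
    {"dx":0,"dy":0,"dz":0.1,"roll":0},
    {"dx":0,"dy":0,"dz":0,"roll":0},
  ],
  grip=0.4,
)

```text
time_s: 10.53
tool_pos: [0.4373, -0.1801, -0.0248]
orientation: [-0.0, -0.0, 1.0, 0.0]
wrist_force: [0.4, -0.8, 0.1]
grip_width: 0.6
```

move_arm(
  steps=[
    {"dx":0,"dy":0,"dz":0.1,"roll":0},
    {"dx":0,"dy":0,"dz":0.1,"roll":0},
    {"dx":0,"dy":0,"dz":0,"roll":0},
  ],
)

```text
time_s: 10.78
tool_pos: [0.4373, -0.1801, -0.0268]
orientation: [-0.0, -0.0, 1.0, 0.0]
wrist_force: [-0.9, -0.1, -0.6]
grip_width: 0.599
```

move_arm(
  steps=[
    {"dx":0,"dy":0,"dz":0,"roll":0},
    {"dx":0,"dy":0,"dz":0,"roll":0},
    {"dx":0,"dy":0,"dz":0,"roll":0},
    {"dx":0,"dy":0,"dz":0,"roll":0},
    {"dx":0,"dy":0,"dz":0,"roll":0},
  ],
  grip=1,
  squeeze=20,
)

```text
time_s: 11.2
tool_pos: [0.4375, -0.1802, -0.0265]
orientation: [0.0, -0.0, 1.0, -0.0]
wrist_force: [0.1, 0.5, 0.7]
grip_width: 0.447
```

move_arm(
  steps=[
    {"dx":0,"dy":0,"dz":-1.5,"roll":0},
    {"dx":0,"dy":0,"dz":-3.5,"roll":0},
    {"dx":0,"dy":0,"dz":-3.5,"roll":0},
    {"dx":0,"dy":0,"dz":-3.5,"roll":0},
    {"dx":0,"dy":0,"dz":-3.5,"roll":0},
    {"dx":0,"dy":0,"dz":-1.5,"roll":0},
    {"dx":-0.945,"dy":3.717,"dz":0,"roll":0},
    {"dx":-0.945,"dy":3.717,"dz":0,"roll":0},
    {"dx":-0.945,"dy":3.717,"dz":0,"roll":0},
    {"dx":-0.945,"dy":3.717,"dz":0,"roll":0},
    {"dx":-0.945,"dy":3.717,"dz":0,"roll":0},
    {"dx":-0.945,"dy":3.717,"dz":0,"roll":0},
    {"dx":-0.945,"dy":3.717,"dz":0,"roll":0},
    {"dx":-0.945,"dy":3.717,"dz":0,"roll":0},
    {"dx":-0.945,"dy":3.717,"dz":0,"roll":0},
    {"dx":-0.945,"dy":3.717,"dz":0,"roll":0},
    {"dx":0,"dy":0,"dz":0,"roll":0},
    {"dx":0,"dy":0,"dz":0,"roll":0},
    {"dx":0,"dy":0,"dz":0,"roll":0},
    {"dx":0,"dy":0,"dz":0,"roll":0},
  ],
)

```text
time_s: 12.87
tool_pos: [0.5316, 0.1906, 0.1431]
orientation: [-0.0, 0.0, 1.0, -0.0]
wrist_force: [0.8, 1.2, -0.3]
grip_width: 0.445
```

```bash
python3 - <<'E'
from h import *
for i in range(6): robot.snapshot("top")
avg(3);snap("wrist","w5")
s=load("w5")
f=lambda q:cv2.convertScaleAbs(np.clip(255*(q/255.)**.6,0,255))
x0,y0=200,100
A=cv2.resize(f(s["p"][y0:300,x0:440]),None,fx=3,fy=3,interpolation=cv2.INTER_CUBIC)
cv2.imwrite("pics/z7.png",A)
E
```

```text
tcp [0.532  0.1911 0.1436] sd [0.     0.0001 0.    ] jaw yaw 1.5703 0.0002 F [ 0.8 -0.7 -0.6] t 13.3167 g 0.4447214763154267
```

View pics/z7.png

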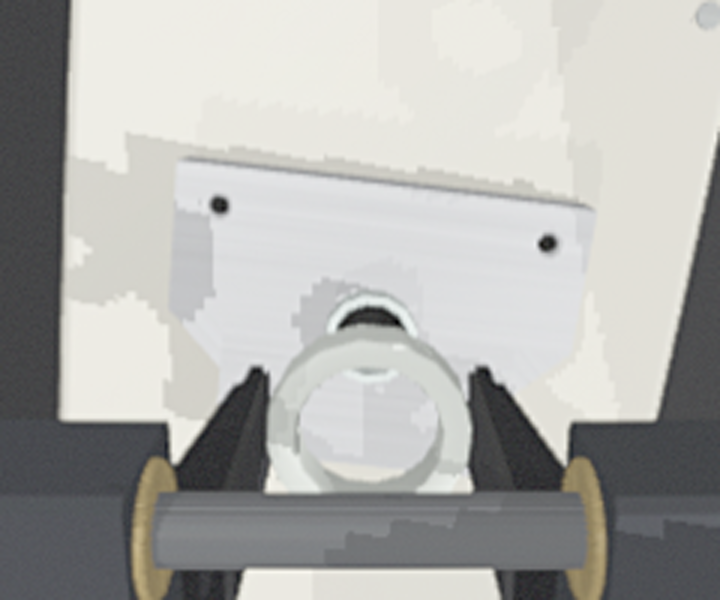

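Ring held level between the jaws (about (369,425) in the crop), the tube's end just behind it at (373,325), and wide-side holes at (220,205) and (547,243). I'll check the seat from those holes.

```bash
python3 - <<'E'
from h import *
s=load("w5");P=lambda u,v:[(u+.5)/3+200-.5,(v+.5)/3+100-.5]
W=w(s,[P(547,243),P(220,205)],.115);print(W,np.linalg.norm(W[0]-W[1]))
print(fit(W,H[:2]))
print("tube top px pred at (.5319,.1914)",[(px(s,[.5319+d,.1914,.123])[0]-[200,100])*3 for d in(-.013,0)])
print("ring grip: outer cols->y at z .178",w(s,[P(267,420),P(471,420)],.175+.006))
E
```

```text
[[0.50489219 0.24134571 0.115     ]
 [0.49424935 0.15128645 0.115     ]] 0.09068593656229174
(np.float64(0.5304), np.float64(0.1927), np.float64(-0.1176), 'res mm', array([0.7, 0.7]))
tube top px pred at (.5319,.1914) [array([365.68110448, 298.55529469]), array([365.73637594, 344.03507211])]
ring grip: outer cols->y at z .178 [[0.52891117 0.17074925 0.181     ]
 [0.52894359 0.21320742 0.181     ]]
```

move_arm(
  steps=[
    {"dx":0.18,"dy":0.06,"dz":0,"roll":0},
    {"dx":0,"dy":0,"dz":2,"roll":0},
    {"dx":0,"dy":0,"dz":1.6,"roll":0},
    {"dx":0,"dy":0,"dz":0.7,"roll":0},
    {"dx":0,"dy":0,"dz":0,"roll":0},
    {"dx":0,"dy":0,"dz":0,"roll":0},
    {"dx":0,"dy":0,"dz":0,"roll":0},
    {"dx":0,"dy":0,"dz":0.2,"roll":0},
    {"dx":0,"dy":0,"dz":0.2,"roll":0},
    {"dx":0,"dy":0,"dz":0.2,"roll":0},
    {"dx":0,"dy":0,"dz":0,"roll":0},
    {"dx":0,"dy":0,"dz":0,"roll":0},
  ],
)

```text
time_s: 14.37
tool_pos: [0.53, 0.1921, 0.0943]
orientation: [-0.0, -0.0, 1.0, -0.0]
wrist_force: [0.6, 0.1, -0.5]
grip_width: 0.451
```

move_arm(
  steps=[
    {"dx":0,"dy":0,"dz":0.2,"roll":0},
    {"dx":0,"dy":0,"dz":0.2,"roll":0},
    {"dx":0,"dy":0,"dz":0.1,"roll":0},
    {"dx":0,"dy":0,"dz":0,"roll":0},
    {"dx":0,"dy":0,"dz":0,"roll":0},
  ],
)

```text
time_s: 14.78
tool_pos: [0.53, 0.1921, 0.0893]
orientation: [-0.0, -0.0, 1.0, -0.0]
wrist_force: [1.3, -0.0, 0.2]
grip_width: 0.448
```

move_arm(
  steps=[
    {"dx":0,"dy":0,"dz":0.1,"roll":0},
    {"dx":0,"dy":0,"dz":0,"roll":0},
    {"dx":0,"dy":0,"dz":0,"roll":0},
  ],
)

```text
time_s: 15.03
tool_pos: [0.5302, 0.1921, 0.0885]
orientation: [0.0, -0.0, 1.0, 0.0]
wrist_force: [-0.5, 0.5, -0.9]
grip_width: 0.446
```

move_arm(
  steps=[
    {"dx":0,"dy":0,"dz":0,"roll":0},
    {"dx":0,"dy":0,"dz":0,"roll":0},
    {"dx":0,"dy":0,"dz":0,"roll":0},
    {"dx":0,"dy":0,"dz":0,"roll":0},
    {"dx":0,"dy":0,"dz":-0.5,"roll":0},
    {"dx":0,"dy":0,"dz":-1.5,"roll":0},
    {"dx":0,"dy":0,"dz":-3.0,"roll":0},
    {"dx":0,"dy":0,"dz":-3.0,"roll":0},
    {"dx":0,"dy":0,"dz":0,"roll":0},
    {"dx":0,"dy":0,"dz":0,"roll":0},
    {"dx":0,"dy":0,"dz":0,"roll":0},
  ],
  grip=0.3,
)

```text
time_s: 15.95
tool_pos: [0.53, 0.192, 0.1683]
orientation: [-0.0, -0.0, 1.0, -0.0]
wrist_force: [-0.4, 0.6, -0.2]
grip_width: 0.696
```

```bash
python3 - <<'E'
from h import *
snap("wrist","w6");snap("scene","s6");avg(1)
f=lambda q:cv2.convertScaleAbs(np.clip(255*(q/255.)**.9,0,255))
A=cv2.resize(f(load("w6")["p"][100:300,220:430]),(420,400),interpolation=cv2.INTER_CUBIC)
B=cv2.resize(f(load("s6")["p"][130:190,310:370]),(370,400),interpolation=cv2.INTER_CUBIC)
cv2.imwrite("pics/z8.png",np.hstack([A,B]))
E
```

```text
tcp [0.5291 0.1918 0.1666] sd [0. 0. 0.] jaw yaw 1.571 0.0 F [ 1.1  0.6 -0.2] t 16.1 g 0.7022876267409286
```

View pics/z8.png

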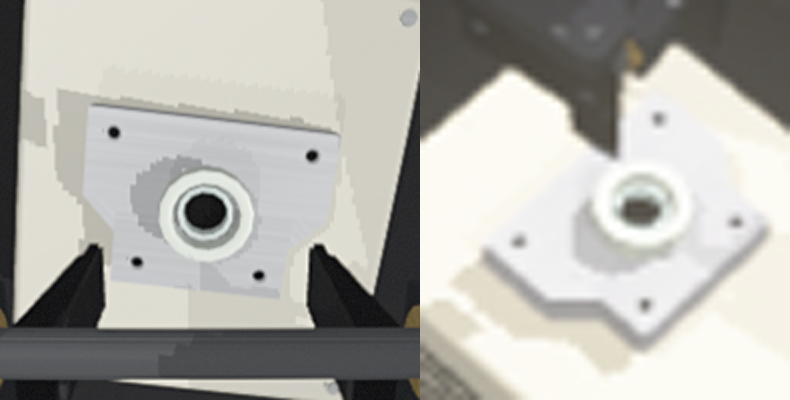

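move_arm(
  steps=[
    {"dx":-0.757,"dy":-3.753,"dz":0,"roll":0},
    {"dx":-0.757,"dy":-3.753,"dz":0,"roll":0},
    {"dx":-0.757,"dy":-3.753,"dz":0,"roll":0},
    {"dx":-0.757,"dy":-3.753,"dz":0,"roll":0},
    {"dx":-0.757,"dy":-3.753,"dz":0,"roll":0},
    {"dx":-0.757,"dy":-3.753,"dz":0,"roll":0},
    {"dx":-0.757,"dy":-3.753,"dz":0,"roll":0},
    {"dx":-0.757,"dy":-3.753,"dz":0,"roll":0},
    {"dx":-0.757,"dy":-3.753,"dz":0,"roll":0},
    {"dx":-0.757,"dy":-3.753,"dz":0,"roll":0},
    {"dx":-0.757,"dy":-3.753,"dz":0,"roll":0},
    {"dx":-0.757,"dy":-3.753,"dz":0,"roll":0},
    {"dx":0,"dy":0,"dz":0,"roll":0.0955},
    {"dx":0,"dy":0,"dz":0,"roll":0.0955},
    {"dx":0,"dy":0,"dz":0,"roll":0},
    {"dx":0,"dy":0,"dz":0,"roll":0},
    {"dx":0,"dy":0,"dz":0,"roll":0},
    {"dx":0,"dy":0,"dz":0,"roll":0},
    {"dx":0,"dy":0,"dz":0,"roll":0},
  ],
)

```text
time_s: 17.68
tool_pos: [0.6211, -0.2577, 0.1684]
orientation: [-0.0, 0.094, 0.996, 0.0]
wrist_force: [-0.1, -0.9, 0.1]
grip_width: 0.699
```

```bash
cat >> h.py <<'E'
def blobs(n,X,rad=7,thr=None):
    "centroids of dark spots nearest to predicted world points X"
    s=load(n);g=cv2.cvtColor(s["p"],cv2.COLOR_BGR2GRAY).astype(float);out=[]
    for u,v in px(s,X):
        x0,y0=int(round(u)),int(round(v));r=rad
        q=g[y0-r:y0+r+1,x0-r:x0+r+1]
        if q.shape!=(2*r+1,2*r+1): out.append([np.nan]*2);continue
        k=np.clip(np.percentile(q,60)-25-q,0,None);yy,xx=np.mgrid[-r:r+1,-r:r+1]
        out.append([x0+(k*xx).sum()/k.sum(),y0+(k*yy).sum()/k.sum()] if k.sum()>0 else [np.nan]*2)
    return np.array(out)
def pts(x,y,a,z):
    e=(H@[1,1j])*np.exp(1j*a)+x+1j*y
    return np.c_[e.real,e.imag,np.full(4,z)]
E
python3 - <<'E'
from h import *
avg(2);snap("wrist","w7")
s=load("w6")
P=w(s,[[(u+.5)/2+219.5,(v+.5)/2+99.5] for u,v in((312,155),(114,132),(258,275),(137,261))],.115);print("flange wrist w6",fit(P))
print("ring w6",w(s,[206/2+220,215/2+100],.126))
s=load("w7");B=blobs("w7",pts(.6203,-.2584,-.715,.006),12);print(B,px(s,pts(.6203,-.2584,-.715,.006)));ok=~np.isnan(B[:,0])
print("cover w7",fit(w(s,B[ok],.0055),H[ok]))
B=blobs("t0",pts(.532,.1915,-.119,.115),4);print(fit(w(load("t0"),B,.115)))
avg(1)
E
```

```text
tcp [ 0.6211 -0.2578  0.1685] sd [0. 0. 0.] jaw yaw 1.3812 0.0001 F [ 0.3  0.  -0.6] t 17.7833 g 0.7001236895299975
flange wrist w6 (np.float64(0.5299), np.float64(0.1927), np.float64(-0.12), 'res mm', array([0.4, 0.7, 0.5, 0.6]))
ring w6 [[0.53034728 0.19320373 0.126     ]]
[[370.73131783 176.96224806]
 [300.27159834 135.64187475]
 [328.85309777 216.64620327]
 [284.53006546 190.9883592 ]] [[363.60085283 177.25489973]
 [302.42575281 141.59716539]
 [329.23227784 210.3705452 ]
 [290.29786313 188.77174438]]
cover w7 (np.float64(0.6214), np.float64(-0.259), np.float64(-0.7274), 'res mm', array([10. ,  8.8,  7.9,  7.8]))
(np.float64(0.5313), np.float64(0.1899), np.float64(-0.1429), 'res mm', array([1.2, 0.7, 2.5, 3.4]))
tcp [ 0.6212 -0.258   0.1686] sd [0. 0. 0.] jaw yaw 1.3807 0.0 F [-0.6  0.3 -0.3] t 17.8833 g 0.7018576898124755
```

```bash
cat >> h.py <<'E'
def holes(n,X,thr=100,tol=10,amax=200):
    s=load(n);g=cv2.cvtColor(s["p"],cv2.COLOR_BGR2GRAY);U=px(s,X);f=4
    x0,y0=(U.min(0)-20).astype(int);x1,y1=(U.max(0)+20).astype(int);x0=max(x0,0);y0=max(y0,0)
    q=cv2.resize(g[y0:y1,x0:x1],None,fx=f,fy=f,interpolation=cv2.INTER_LINEAR)
    k,l,st,c=cv2.connectedComponentsWithStats((q<thr).astype(np.uint8))
    c=(c+.5)/f-.5+[x0,y0];a=st[:,4]/f**2;out=[]
    for u in U:
        d=np.hypot(*(c-u).T)+1e3*(a>amax)+1e3*(a<3);i=d.argmin();out.append(c[i] if d[i]<tol else [np.nan]*2)
    return np.array(out)
def hfit(n,x,y,a,zp,zm,**k):
    B=holes(n,pts(x,y,a,zp),**k);ok=~np.isnan(B[:,0]);print(n,ok.sum(),fit(w(load(n),B[ok],zm),H[ok]) if ok.sum()>1 else B)
E
python3 - <<'E'
from h import *
for th in(70,100): hfit("w7",.6203,-.2584,-.715,.006,.006,thr=th)
for n in("t0","s0"):
  for th in(80,110): hfit(n,.6203,-.2584,-.715,.006,.006,thr=th,tol=5,amax=40)
for n in("t0","s0"):
  for th in(110,140): hfit(n,.532,.1915,-.119,.115,.115,thr=th,tol=5,amax=40)
E
```

```text
w7 4 (np.float64(0.6181), np.float64(-0.2565), np.float64(-0.7113), 'res mm', array([0.6, 0.6, 0.4, 0.5]))
w7 4 (np.float64(0.6181), np.float64(-0.2565), np.float64(-0.7117), 'res mm', array([0.6, 0.6, 0.4, 0.4]))
t0 0 [[nan nan]
 [nan nan]
 [nan nan]
 [nan nan]]
t0 4 (np.float64(0.62), np.float64(-0.2579), np.float64(-0.7112), 'res mm', array([0.2, 0.2, 0.2, 0. ]))
s0 4 (np.float64(0.6205), np.float64(-0.2584), np.float64(-0.7119), 'res mm', array([0.2, 0.2, 0.2, 0.2]))
s0 4 (np.float64(0.6204), np.float64(-0.2584), np.float64(-0.7116), 'res mm', array([0.1, 0.1, 0.1, 0.1]))
t0 0 [[nan nan]
 [nan nan]
 [nan nan]
 [nan nan]]
t0 0 [[nan nan]
 [nan nan]
 [nan nan]
 [nan nan]]
s0 0 [[nan nan]
 [nan nan]
 [nan nan]
 [nan nan]]
s0 0 [[nan nan]
 [nan nan]
 [nan nan]
 [nan nan]]
```

move_arm(
  steps=[
    {"dx":0.1,"dy":0,"dz":0,"roll":0},
    {"dx":0,"dy":0,"dz":4,"roll":0},
    {"dx":0,"dy":0,"dz":4,"roll":0},
    {"dx":0,"dy":0,"dz":4,"roll":0},
    {"dx":0,"dy":0,"dz":3,"roll":0},
    {"dx":0,"dy":0,"dz":1.5,"roll":0},
    {"dx":0,"dy":0,"dz":0.7,"roll":0},
    {"dx":0,"dy":0,"dz":0,"roll":0},
    {"dx":0,"dy":0,"dz":0,"roll":0},
    {"dx":0,"dy":0,"dz":0,"roll":0},
    {"dx":0,"dy":0,"dz":0,"roll":0},
  ],
)

```text
time_s: 18.8
tool_pos: [0.622, -0.259, -0.0006]
orientation: [0.002, 0.095, 0.995, -0.001]
wrist_force: [-0.8, -0.8, 1.2]
grip_width: 0.703
```

move_arm(
  steps=[
    {"dx":0,"dy":0,"dz":0.3,"roll":0},
    {"dx":0,"dy":0,"dz":0.3,"roll":0},
    {"dx":0,"dy":0,"dz":0.3,"roll":0},
    {"dx":0,"dy":0,"dz":0.3,"roll":0},
    {"dx":0,"dy":0,"dz":0,"roll":0},
    {"dx":0,"dy":0,"dz":0,"roll":0},
    {"dx":0,"dy":0,"dz":0,"roll":0},
  ],
)

```text
time_s: 19.38
tool_pos: [0.62, -0.258, -0.0157]
orientation: [-0.0, 0.095, 0.995, 0.0]
wrist_force: [0.0, -0.2, -0.2]
grip_width: 0.703
```

move_arm(
  steps=[
    {"dx":0,"dy":0,"dz":0.25,"roll":0},
    {"dx":0,"dy":0,"dz":0,"roll":0},
    {"dx":0,"dy":0,"dz":0,"roll":0},
  ],
)

```text
time_s: 19.63
tool_pos: [0.62, -0.258, -0.0183]
orientation: [-0.0, 0.095, 0.995, 0.0]
wrist_force: [-0.6, 0.2, -0.1]
grip_width: 0.7
```

move_arm(
  steps=[
    {"dx":0,"dy":0,"dz":0,"roll":0},
    {"dx":0,"dy":0,"dz":0,"roll":0},
    {"dx":0,"dy":0,"dz":0,"roll":0},
    {"dx":0,"dy":0,"dz":0,"roll":0},
    {"dx":0,"dy":0,"dz":0,"roll":0},
    {"dx":0,"dy":0,"dz":0,"roll":0},
    {"dx":0,"dy":0,"dz":0,"roll":0},
    {"dx":0,"dy":0,"dz":0,"roll":0},
    {"dx":0,"dy":0,"dz":0,"roll":0},
    {"dx":0,"dy":0,"dz":0,"roll":0},
  ],
  grip=1,
  squeeze=40,
)

```text
time_s: 20.47
tool_pos: [0.6201, -0.258, -0.018]
orientation: [-0.0, 0.095, 0.995, 0.0]
wrist_force: [-0.2, 0.7, -0.4]
grip_width: 0.231
```

move_arm(
  steps=[
    {"dx":0,"dy":0,"dz":-1,"roll":0},
    {"dx":0,"dy":0,"dz":-3,"roll":0},
    {"dx":0,"dy":0,"dz":-4,"roll":0},
    {"dx":0,"dy":0,"dz":-4,"roll":0},
    {"dx":0,"dy":0,"dz":-4,"roll":0},
    {"dx":0,"dy":0,"dz":-2.3,"roll":0},
    {"dx":0,"dy":0,"dz":0,"roll":-0.09},
    {"dx":0,"dy":0,"dz":0,"roll":-0.101},
    {"dx":0,"dy":0,"dz":0,"roll":-0.101},
    {"dx":0,"dy":0,"dz":0,"roll":-0.101},
    {"dx":0,"dy":0,"dz":0,"roll":-0.101},
    {"dx":0,"dy":0,"dz":0,"roll":-0.101},
    {"dx":0,"dy":0,"dz":0,"roll":0},
    {"dx":0,"dy":0,"dz":0,"roll":0},
  ],
)

```text
time_s: 21.63
tool_pos: [0.6198, -0.2579, 0.1649]
orientation: [-0.0, -0.199, 0.98, 0.0]
wrist_force: [-0.5, 0.1, -2.6]
grip_width: 0.228
```

move_arm(
  steps=[
    {"dx":-0.4,"dy":1.868,"dz":0,"roll":0},
    {"dx":-0.803,"dy":3.736,"dz":0,"roll":0},
    {"dx":-0.803,"dy":3.736,"dz":0,"roll":0},
    {"dx":-0.803,"dy":3.736,"dz":0,"roll":0},
    {"dx":-0.803,"dy":3.736,"dz":0,"roll":0},
    {"dx":-0.803,"dy":3.736,"dz":0,"roll":0},
    {"dx":-0.803,"dy":3.736,"dz":0,"roll":0},
    {"dx":-0.803,"dy":3.736,"dz":0,"roll":0},
    {"dx":-0.803,"dy":3.736,"dz":0,"roll":0},
    {"dx":-0.803,"dy":3.736,"dz":0,"roll":0},
    {"dx":-0.803,"dy":3.736,"dz":0,"roll":0},
    {"dx":-0.803,"dy":3.736,"dz":0,"roll":0},
    {"dx":-0.4,"dy":1.868,"dz":0,"roll":0},
    {"dx":0,"dy":0,"dz":0,"roll":0},
    {"dx":0,"dy":0,"dz":0,"roll":0},
    {"dx":0,"dy":0,"dz":0,"roll":0},
    {"dx":0,"dy":0,"dz":0,"roll":0},
    {"dx":0,"dy":0,"dz":0,"roll":0},
  ],
)

```text
time_s: 23.13
tool_pos: [0.5327, 0.1909, 0.1649]
orientation: [-0.0, -0.2, 0.98, -0.0]
wrist_force: [0.4, 0.6, -2.0]
grip_width: 0.226
```

```bash
python3 - <<'E'
from h import *
avg(3);snap("wrist","w8");snap("scene","s8");snap("top","t8")
for th in(70,100): hfit("w8",.531,.1925,-.119,.189,.189,thr=th)
for n in("t8","s8"):
  for th in(80,110): hfit(n,.532,.192,-.119,.189,.189,thr=th,tol=5,amax=40)
E
```

```text
tcp [0.5326 0.1911 0.165 ] sd [0.     0.0001 0.    ] jaw yaw 1.9731 0.0002 F [ 0.2  0.1 -2.6] t 23.2833 g 0.22436482212165654
w8 0 [[nan nan]
 [nan nan]
 [nan nan]
 [nan nan]]
w8 0 [[nan nan]
 [nan nan]
 [nan nan]
 [nan nan]]
t8 0 [[nan nan]
 [nan nan]
 [nan nan]
 [nan nan]]
t8 0 [[nan nan]
 [nan nan]
 [nan nan]
 [nan nan]]
s8 0 [[nan nan]
 [nan nan]
 [nan nan]
 [nan nan]]
s8 0 [[nan nan]
 [nan nan]
 [nan nan]
 [nan nan]]
```

move_arm(
  steps=[
    {"dx":0.06,"dy":0.06,"dz":0,"roll":-0.002},
    {"dx":0,"dy":0,"dz":1,"roll":0},
    {"dx":0,"dy":0,"dz":1.2,"roll":0},
    {"dx":0,"dy":0,"dz":1.2,"roll":0},
    {"dx":0,"dy":0,"dz":0.8,"roll":0},
    {"dx":0,"dy":0,"dz":0.4,"roll":0},
    {"dx":0,"dy":0,"dz":0,"roll":0},
    {"dx":0,"dy":0,"dz":0,"roll":0},
    {"dx":0,"dy":0,"dz":0,"roll":0},
    {"dx":0,"dy":0,"dz":0,"roll":0},
    {"dx":0,"dy":0,"dz":0,"roll":0},
    {"dx":0,"dy":0,"dz":0,"roll":0},
  ],
)

```text
time_s: 24.43
tool_pos: [0.5319, 0.1925, 0.1196]
orientation: [0.001, -0.202, 0.979, 0.0]
wrist_force: [0.1, -0.1, -1.9]
grip_width: 0.225
```

```bash
python3 - <<'E'
from h import *
avg(3);snap("wrist","w9");snap("scene","s9")
A=cv2.resize(load("w9")["p"][130:290,215:425],None,fx=2,fy=2.5,interpolation=cv2.INTER_CUBIC)
q=load("s9")["p"][130:200,310:385];B=cv2.resize(q,(375,A.shape[0]),interpolation=cv2.INTER_CUBIC)
for S,im,o,k in((load("w9"),A,(215,130),(2,2.5)),(load("s9"),B,(310,130),(5,A.shape[0]/70))):
    # expected outline of the cover underside holes (green) and threads (red)
    dx,dy=(-.0019,.0013) if S is not None and im is A else (0,0)
    for z,c in((.143,(0,200,0)),(.115,(0,0,255))):
        for u in px(S,pts(.532+dx,.1914+dy,-.119,z)): cv2.drawMarker(im,tuple(((u-o+.5)*k).astype(int).tolist()),c,cv2.MARKER_CROSS,8,1)
cv2.imwrite("pics/z9.png",np.hstack([A,B]))
E
```

```text
tcp [0.5318 0.1924 0.1193] sd [0.0001 0.     0.0001] jaw yaw 1.977 0.0 F [ 0.3  0.  -2.3] t 24.5833 g 0.22828931670512628
```

View pics/z9.png

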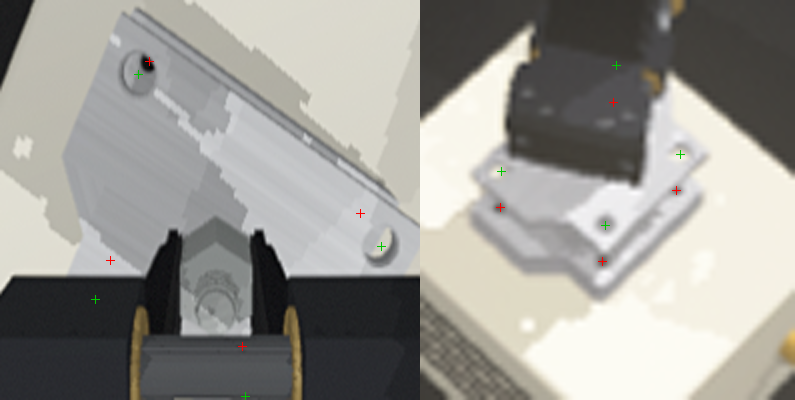

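Last view: cover level over the flange. Hole1 is at (139,73) in the wrist crop with its thread at (149,63), and in the scene crop the cover holes and threads fall on the predicted marks. I'll trim the 0.7 mm y error, settle and check.

move_arm(
  steps=[
    {"dx":0.03,"dy":-0.07,"dz":0,"roll":0},
    {"dx":0,"dy":0,"dz":0,"roll":0},
    {"dx":0,"dy":0,"dz":0,"roll":0},
    {"dx":0,"dy":0,"dz":0,"roll":0},
    {"dx":0,"dy":0,"dz":0,"roll":0},
    {"dx":0,"dy":0,"dz":0,"roll":0},
    {"dx":0,"dy":0,"dz":0,"roll":0},
    {"dx":0,"dy":0,"dz":0,"roll":0},
    {"dx":0,"dy":0,"dz":0,"roll":0},
    {"dx":0,"dy":0,"dz":0,"roll":0},
    {"dx":0,"dy":0,"dz":0,"roll":0},
    {"dx":0,"dy":0,"dz":0,"roll":0},
  ],
)

```text
time_s: 25.68
tool_pos: [0.5315, 0.1916, 0.1189]
orientation: [-0.0, -0.202, 0.979, -0.0]
wrist_force: [0.3, -0.3, -1.9]
grip_width: 0.23
```

```bash
python3 -c "from h import *;avg(4)"
```

```text
tcp [0.5316 0.1916 0.1189] sd [0. 0. 0.] jaw yaw 1.977 0.0 F [-0.2  1.1 -1.8] t 25.8833 g 0.22756346171854472
```

```bash
python3 -c "from h import *;print(robot.finish_job());avg(1)"
```

```text
the job is handed in; nothing more can be done
None
the job is handed in; nothing more can be done
```

The white ring lies on the flange over the tube's end. The cover is held by its fitting above it, narrow side over narrow side, and the job was handed in at about 26 s.

**Last checks**
- **Position:** the TCP was steady at (0.5316, 0.1916, 0.1189) m, about 0.3 mm from target.
- **Turn:** the cover is within about 0.1° of the flange.
- **Height:** the underside works out at 137 mm, about 10 mm above the ring. I worked this out from the arm's height and did not measure it.
- **Contact:** the wrist force was only the cover's weight (about 2 N), so nothing was touching.
- **Holes:** the ones visible in the wrist and scene pictures fell on their predicted places over the threads to about 1 mm. The gripper hid the others. The final 0.7 mm trim came after that picture, so only the arm's readings confirm it.
- **Ring:** the picture taken after release shows it flat and centred round the tube.

**What failed or disagreed**
- **Missed grasps:** the first two tries at the ring closed above it, because the fingertips sit at least 26 mm higher than the stated TCP. The ring was not disturbed, and a third try lower down held it.
- **Camera offset:** the wrist camera read about 2 mm off the fixed cameras, the same way every time, so I corrected for it.
- **Hole finder:** automatic hole detection did not work on the raised cover, so I checked the holes by eye.

I did not go near the rack, wrench or dish, but took no final picture of them.

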